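Clear the clamping jig and hold its spring jaw open at the mark

TASK

Get the clamping jig ready for the next board: holding the scraper block, sweep all three brass offcuts off the jig's bed into the tray at its end (with the block, not with the fingers), then put the block down on the bench, clear of the jig. After that pull the jig's spring jaw out by its upright handle until its pointer is level with the mark rider on the scale bar, and keep it there: finish while the gripper still holds the handle, without letting go. Leave the other things on the bench where they are.

Things in the scene. Friction and masses are not known exactly. Their poses are not given: they have to be found in the camera images.
- jig: Fixed aluminium and steel clamping jig. Origin on the bench under the middle of its bed; x points from the spring jaw to the fixed fence (roughly away from the robot), y along the bed, away from the tray, z up. Fence face at x = +32 mm, 16 mm above the bed; jaw face at rest at x = -32 mm, 15 mm above the bed: the lane between them is 64 mm wide.
- bed_centre (a point): Middle of the jig's flat bed, on its top face, 30 mm above the bench. The bed runs along the jig's y from -73 to +73 mm; both ends are open, the tray joins the -y end.
- tray_centre (a point): Middle of the floor (3 mm above the bench) of the open steel catch tray fixed at the bed's -y end. Outer size 100 mm along the jig's x, 68 mm along y (y = -73 to -141 mm), walls 3 mm, rim 20 mm above the bench, that is 10 mm under the bed's top.
- jaw (a joint): Slide of the spring jaw, m: 0 at rest, grows as the jaw is pulled towards the jig's -x; stop at 0.046. The spring pulls it back: 3 N at rest plus 200 N per m (about 10 N at 36 mm); it returns at once when let go.
- jaw_handle (a point): Grip point of the jaw's upright black pull handle, 72 mm above the bench; at rest at x = -70, y = 0 mm of the jig; moves with the jaw. The handle is a plate 14 mm thick along the jig's x, 42 mm wide along y, its top 92 mm above the bench; 17 mm behind it stands the lower jaw bar (top 45 mm above the bench); the carriage under it reaches 37 mm above the bench.
- jaw_pointer (a point): Tip of the small pointer arm that sticks out sideways (jig's +y) from the foot of the handle, over the edge of the scale bar, 34 mm above the bench; at rest at x = -70, y = +55 mm of the jig, it moves with the jaw.
- mark: The mark: a small fixed dark steel rider, 10 x 12 x 12 mm with a thumb screw on top, on the scale bar beside the slide. Origin under its middle, 26 mm above the bench, axes as the jig's; the jaw is at the mark when the pointer tip has the same x along the jig as this origin. It is 20 to 36 mm in front (jig's -x) of the pointer's rest place.
- scraper_centre (a point): Centre of the loose scraper block, standing upright on the bench: a wooden block with a steel foot strip, 52 mm wide (its x), 20 mm thick (its y; the foot strip, the lowest 12 mm, is 12 mm thick), 70 mm tall (z), 0.10 to 0.17 kg; the centre is 35 mm above its foot. It is grasped across its thickness.
- scraper: The same block; origin at the middle of its underside, same axes.
- offcut_bar_centre (a point): Centre of a loose brass offcut, a bar 18 x 12 mm, 9 mm high, lying on the bed.
- offcut_disc_centre (a point): Centre of a loose brass offcut, a disc 14 mm across, 9 mm high, lying on the bed.
- offcut_block_centre (a point): Centre of a loose brass offcut, a block 13 x 13 mm, 10 mm high, lying on the bed. All three lie in the lane between x = -17 and +17, y = -50 and +38 mm of the jig.
- solder_reel: Bystander: white solder reel with blue rims, 54 mm across, 26 mm high.
- relay: Bystander: dark cube-shaped plug-in relay, 28 x 28 x 34 mm.
- tape_roll: Bystander: roll of black tape, 61 mm across, 18 mm high.
- attenuator: Bystander: yellow metal coaxial barrel, 20 x 56 x 20 mm.
- spare_knob: Bystander: black control knob, 28 mm across, 16 mm high.
Mind the look-alikes: they are no part of the job. What is shaped like the scraper but turquoise is not meant.

How it is judged (in metres and radians):
On the way, in this order (a step that is already met when the one before it is completed fails the run):
1. all three offcuts have been swept into the tray, the jaw still at rest (y of offcut_bar_centre in the frame of jig between -0.141 and -0.073 m and x of offcut_bar_centre in the frame of jig between -0.05 and 0.05 m and height (world z) of each of offcut_bar_centre, offcut_disc_centre, offcut_block_centre below 0.028 m and y of offcut_disc_centre in the frame of jig between -0.141 and -0.073 m and x of offcut_disc_centre in the frame of jig between -0.05 and 0.05 m and y of offcut_block_centre in the frame of jig between -0.141 and -0.073 m and x of offcut_block_centre in the frame of jig between -0.05 and 0.05 m and value of joint jaw below 0.012 m), for 0.2 s.
2. the scraper block is put down on the bench, let go, clear of the jig (height (world z) of scraper_centre below 0.041 m and contact force between scraper and the fingers below 0.05 N and contact force between scraper and jig below 0.05 N and contact force between scraper and jaw below 0.05 N and linear speed of scraper below 0.03 m/s), for 0.2 s.
At the end, for the whole second after the job is handed in: The gripper's fingers hold the jaw (contact of more than 2 N) still, with its pointer within 4 mm of the mark along the slide; all three offcuts lie in the tray; the scraper block lies or stands on the bench, let go, at rest and touching neither jig nor jaw (all of step 2 and x of jaw_pointer in the frame of mark between -0.004 and 0.004 m and contact force between the fingers and jaw above 2 N and velocity of joint jaw between -0.01 and 0.01 m/s and y of offcut_bar_centre in the frame of jig between -0.141 and -0.073 m and x of offcut_bar_centre in the frame of jig between -0.05 and 0.05 m and height (world z) of each of offcut_bar_centre, offcut_disc_centre, offcut_block_centre below 0.028 m and y of offcut_disc_centre in the frame of jig between -0.141 and -0.073 m and x of offcut_disc_centre in the frame of jig between -0.05 and 0.05 m and y of offcut_block_centre in the frame of jig between -0.141 and -0.073 m and x of offcut_block_centre in the frame of jig between -0.05 and 0.05 m); the arm keeps its last pose, push and grip.
It fails at once if an offcut is moved by the fingers (contact force between the fingers and offcut_bar above 0.3 N or contact force between the fingers and offcut_disc above 0.3 N or contact force between the fingers and offcut_block above 0.3 N).
It fails at once if a bystander is pushed more than 30 mm (distance of any of solder_reel, relay, tape_roll, attenuator, spare_knob from where it was at the start of the episode above 0.03 m).
It also fails if it takes over 67 s, if anything falls off the work surface, if the arm or the gripper's body presses on something with over 40 N, if the wrist force passes 120 N, or if a joint passes its speed limit or range.

ROBOT

A 6-joint arm with a two-finger parallel gripper is mounted at the origin on a cart in front of the work surface, level with it; the furniture and walls round the work are solid. World frame = base frame: x ahead of the robot, y to its left, z up, the work surface at z = 0. Lengths are in mm, angles in rad, forces in N, time in s.
With the tool pointing down it reaches from about 275 to 1000 mm from the base axis. Payload 8.4 kg.
Tool frame: the origin (TCP) lies between the finger pads; the fingertips stand 22 mm ahead of it and the grasp point (between the pads) lies 3 mm ahead of it; z points along the fingers, y is the line along which they close (so a half turn about z gives the same grasp; the last joint's range is limited). The gripper opens to 85 mm and grips with 20 to 120 N. Pads are 22 mm wide; open, the fingers measure 114 mm over their backs; the gripper's body (76 mm by 85 mm) begins 54 mm behind the grasp point. The pads swing forward as they close: fully open they stand 13 mm farther back than shut.
Start: joints at [-1.26, 0.353, 1.633, -0, 1.155, -0.002], TCP at [192.326, -594.675, 253.281] pointing down, gripper open.
Joint ranges: [-2.63, 2.63], [-0.92, 2.1], [0.06, 2.66], [-1.3, 4.44], [0, 2.69], [-3.02, 3.02]. Speed limits (rad/s): [2.22, 2.22, 2.79, 3.14, 3.14, 3.14].

INTERFACE

Orientations are given as [roll, pitch, yaw] about the fixed x, y, z axes, in that order (R = Rz(yaw) Ry(pitch) Rx(roll)).
In Python, from rig import r, grab_frame gives the robot as it stands.
- The arm moves only by the shell command python3 -m inch 'ROWS' [FORCE]. ROWS is JSON, a list of rows, each a list of 7 numbers: the turn, a rotation vector about the tool's x, y, z as a fraction of full scale, then the shift along the tool's x, y, z as a fraction of full scale, then the closure, from 0 (fully open) to 1 (shut). In form: [[rx, ry, rz, dx, dy, dz, fingers], ...]. A call has 1 to 8 rows; each row shifts and turns the commanded pose from where the row before left it, along the tool's axes as they then stand; what a row does not reach is not made up. Full scale, the value 1, is 2.5 cm for a shift and pi rad for a turn. A row lasts 1/12 s, in which the tool goes at most 41.7 mm and 7.16 degrees, less where a joint would pass 70% of its speed; a pose out of reach is approached as far as the arm can. A call with a number of a shift or a turn outside -1 to 1 is refused whole. A call with a gripper value outside its range is refused whole. The fingers move at their own pace and stop on an object; FORCE is the grip in N (left out, the last holds). Time passes only in rows, so rows that do not move let the fingers close. It gives the time, the measured TCP pose, the force, the opening and the grip force at its end, in the units of the state.
- r.sense(): the state, without advancing time (a new reading comes with each control period).
- grab_frame(name): name is "scene" or "top"; returns a dict with "pixels" (384x512x3 uint8, red, green, blue), "z_map" (384x512 float32, mm along the optical axis (not along the pixel's ray), 0 where there is no reading), "vertical_fov" (degrees; the focal length in pixels is half the picture's height over the tangent of half this angle, whatever the lens; pixels are square), "cx", "cy" (the principal point, pixels), "dist" ([k1, k2, p1, p2, k3] as OpenCV has them; the pictures are not rectified), "cam_to_world" (4x4, takes a point from camera to world coordinates). Camera axes: x right, y down, z forward; pixel columns grow to the right and rows downward; lengths in mm; the calibration is good to about 2 mm. A picture is of the moment at which its call begins.
- r.sign_off(): hands the job in; it is judged then, once.
The state is a dict: "clock": time; "qpos": joint angles; "qvel": joint speeds; "joint_efforts": joint torques, N m; "eef_pos": TCP position; "tcp_rot": TCP orientation; "contact_force": force on the tool from outside, world axes, zero at the start; "wrist_torque": the same for the moment, N m; "opening": opening from 0.0 (shut) to 1.0 (fully open); "grasp_force": force on a finger pad.
Only numpy, scipy, OpenCV 4.12 (cv2) and the standard library are available. Lean on these libraries where they do the work, as an engineer would, in place of code of your own. Each camera call takes 0.05 s, during which the arm holds its last target. There are 200 camera calls.

## Working session

There is one attempt and no reset: what is moved stays moved. The work goes in short steps, Python scripts to look and compute and a shell command to move; the robot and the scene stay as the last step left them, time stands still between calls to the robot, and variables do not carry over. Pictures are saved under pics/ and viewed, at most 10 in all, crops included, and the job is handed in when it is done.

```bash
ls; mkdir -p pics; cat > h.py <<'E'
import numpy as np, cv2, pickle
from rig import r, grab_frame
def K(f):
    h=f["pixels"].shape[0]; fl=h/2/np.tan(np.radians(f["vertical_fov"])/2)
    return np.array([[fl,0,f["cx"]],[0,fl,f["cy"]],[0,0,1.]])
def ray(f,uv):
    uv=np.asarray(uv,float).reshape(-1,1,2)
    n=cv2.undistortPoints(uv,K(f),np.array(f["dist"],float)).reshape(-1,2)
    d=np.c_[n,np.ones(len(n))]; T=np.array(f["cam_to_world"])
    return T[:3,3], d@T[:3,:3].T
def plane(f,uv,z):
    o,d=ray(f,uv); return o+d*((z-o[2])/d[:,2])[:,None]
def cloud(f):
    h,w=f["z_map"].shape; v,u=np.mgrid[:h,:w]
    o,d=ray(f,np.c_[u.ravel(),v.ravel()])
    P=o+d*f["z_map"].reshape(-1,1); P[f["z_map"].ravel()==0]=np.nan
    return P.reshape(h,w,3)
def snap(n,name=None):
    f=grab_frame(n); pickle.dump(f,open(f"{n}.pkl","wb"))
    if name: cv2.imwrite(f"pics/{name}.png",cv2.cvtColor(f["pixels"],cv2.COLOR_RGB2BGR))
    return f
E
python3 - <<'E'
from h import *
for n in("scene","top"):
    f=snap(n,n+"0"); print(n,f["vertical_fov"],f["dist"],np.round(f["cam_to_world"],2).tolist())
s=r.sense(); print(s)
E
```

```text
pics
scene 51.177220076901406 [0.02472873 0.         0.         0.         0.        ] [[-0.78, -0.25, 0.57, 25.57], [-0.63, 0.31, -0.71, 640.0], [0.0, -0.92, -0.4, 405.53], [0.0, 0.0, 0.0, 1.0]]
top 53.59868297929939 [-0.09329212  0.          0.          0.          0.        ] [[-0.01, -0.99, 0.14, 390.31], [-1.0, 0.01, 0.01, 32.57], [-0.01, -0.14, -0.99, 1094.38], [0.0, 0.0, 0.0, 1.0]]
{'clock': 0.1, 'qpos': array([-1.26039204e+00,  3.53588196e-01,  1.63400911e+00, -1.14147844e-06,
        1.15517905e+00, -2.37183078e-03]), 'qvel': array([-0.0006088 , -0.00338686, -0.00122371, -0.00010965, -0.00033979,
       -0.00095259]), 'joint_efforts': array([ 4.53896755e-04, -6.06359553e+01, -3.42821109e+01,  9.01752128e-05,
        4.05878905e-03, -6.93583857e-06]), 'eef_pos': array([ 192.2183451 , -594.32438517,  252.65258924]), 'tcp_rot': array([-3.14040895e+00, -1.76379243e-06,  3.12776578e-01]), 'contact_force': array([0.43848531, 0.30942934, 0.3063075 ]), 'wrist_torque': array([-0.03090137,  0.01717776, -0.01939829]), 'grasp_force': 0.0, 'opening': 1.0005376166949675}
```

View pics/scene0.png

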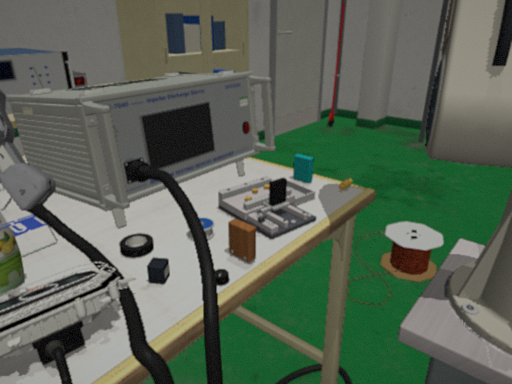

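View pics/top0.png

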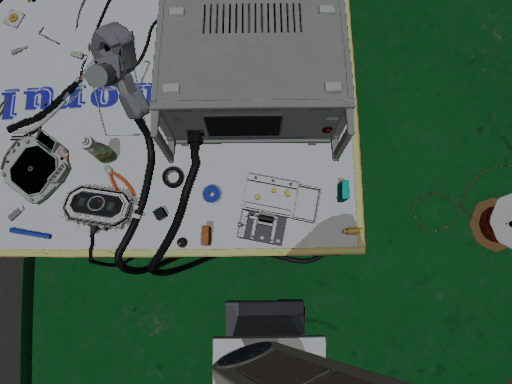

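The scene view shows the brown scraper at (242,240), the black handle at (278,192), the jig with its brass bits around (262,190), and the turquoise decoy at (303,168). In the top view the bed is near (270,193), the tray at (305,203), the handle at (266,217) and the scraper at (206,235). Next I'll enlarge the jig.

```bash
python3 - <<'E'
from h import *
a=cv2.imread("pics/top0.png")[165:250,190:360]; b=cv2.imread("pics/scene0.png")[165:265,190:360]
a=cv2.resize(a,None,fx=4,fy=4,interpolation=cv2.INTER_CUBIC)[:290]; b=cv2.resize(b,None,fx=3,fy=3,interpolation=cv2.INTER_CUBIC)
b=cv2.copyMakeBorder(b,0,0,0,a.shape[1]-b.shape[1],cv2.BORDER_CONSTANT)
cv2.imwrite("pics/crop0.png",np.vstack([a,b]))
for n in("top","scene"):
    f=pickle.load(open(n+".pkl","rb")); P=cloud(f); hsv=cv2.cvtColor(f["pixels"],cv2.COLOR_RGB2HSV)
    H,S,V=[hsv[...,i].astype(int) for i in range(3)]
    # brown scraper
    for nm,m in (("brown",(H<18)&(S>110)&(V>50)),("yellow",(H>=15)&(H<30)&(S>110)&(V>110))):
        c,l,st,ce=cv2.connectedComponentsWithStats(m.astype(np.uint8))
        for i in range(1,c):
            if st[i,4]<4 or st[i,4]>1500: continue
            p=P[l==i]; q=np.nanmedian(p,0)
            if not(150<q[0]<600 and -350<q[1]<250): continue
            print(n,nm,st[i],np.round(ce[i],1),np.round(q),np.round(np.nanmax(p[:,2])), np.round(plane(f,[ce[i]],35 if nm=="yellow" else 70)[0]))
    # jig cloud height stats
    g=P.reshape(-1,3); g=g[(g[:,0]>200)&(g[:,0]<560)&(g[:,1]>-230)&(g[:,1]<60)]
    print(np.histogram(g[:,2],bins=np.arange(-10,110,5)))
E
```

```text
top brown [202 226   7  19 130] [205.  234.9] [434. 170.  69.] 73.0 [435. 170.  70.]
top yellow [272 188   4   5  15] [273.4 189.9] [560. -17.  37.] 41.0 [561. -19.  35.]
top yellow [285 190   5   7  19] [287. 193.] [551. -57.  37.] 44.0 [551. -57.  35.]
top yellow [256 195   4   4  11] [257.3 196.3] [543.  28.  38.] 41.0 [543.  27.  35.]
top yellow [348 228  15   5  57] [354.5 230.2] [ 445. -249.   17.] 22.0 [ 444. -243.   35.]
top yellow [344 230   3   3   9] [345. 231.] [ 443. -221.   14.] 16.0 [ 442. -216.   35.]
(array([ 240, 2701, 1059,  354,  403,  105,  199,  658,  237,  164,  189,
         41,    9,   10,    8,   61,   21,    1,    1,   45,   34,    0,
          0]), array([-10,  -5,   0,   5,  10,  15,  20,  25,  30,  35,  40,  45,  50,
        55,  60,  65,  70,  75,  80,  85,  90,  95, 100, 105]))
scene brown [354 209   4   2   5] [355.8 209.6] [ 378. -173.  -13.] -13.0 [307.  -9.  70.]
scene brown [351 213   3   3   4] [351.8 214. ] [ 379. -153.  -20.] -15.0 [304.  13.  70.]
scene brown [229 218  27  44 881] [242.3 238.8] [429. 181.  46.] 72.0 [403. 209.  70.]
scene brow
[... 1225 characters left out ...]
llow [340 179  12   9  58] [345.4 182.6] [ 443. -237.   16.] 21.0 [ 423. -197.   35.]
scene yellow [264 184   6   5  20] [266.4 186.2] [554. -52.  38.] 84.0 [558. -58.  35.]
scene yellow [252 188   5   5  18] [254.3 189.9] [560. -16.  39.] 40.0 [566. -22.  35.]
scene yellow [245 197   6   4  17] [247.4 198.1] [541.  32.  40.] 42.0 [549.  23.  35.]
(array([ 122, 1231, 1097,  180,  556,  261,  186,  268,  216,  224,  154,
        105,   64,   58,   62,   75,   52,   36,   39,   44,   48,    0,
          0]), array([-10,  -5,   0,   5,  10,  15,  20,  25,  30,  35,  40,  45,  50,
        55,  60,  65,  70,  75,  80,  85,  90,  95, 100, 105]))<stdin>:14: RuntimeWarning: All-NaN slice encountered
```

View pics/crop0.png

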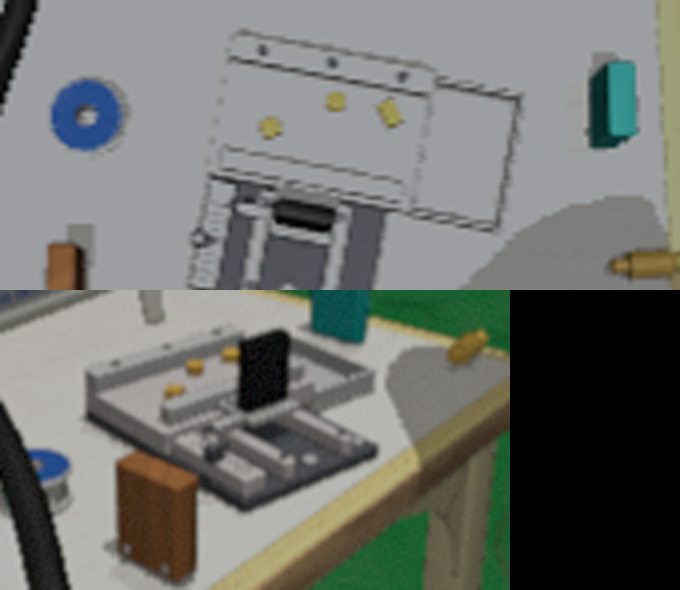

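```bash
python3 - <<'E'
from h import *
F={n:pickle.load(open(n+".pkl","rb")) for n in("top","scene")}
def rect(p,nm):
    (c,s,a)=cv2.minAreaRect(p[:,:2].astype(np.float32)); print(nm,len(p),np.round(c,1),np.round(s,1),round(a,1),"med z",np.round(np.median(p[:,2]),1))
for n,f in F.items():
    P=cloud(f); v,u=np.mgrid[:384,:512]
    def sel(x0,x1,y0,y1,z0,z1,zp):
        m=(P[...,0]>x0)&(P[...,0]<x1)&(P[...,1]>y0)&(P[...,1]<y1)&(P[...,2]>z0)&(P[...,2]<z1)
        return plane(f,np.c_[u[m],v[m]],zp) if zp else P[m]
    rect(sel(440,540,-60,60,86,97,92 if n=="top" else None),n+" handle")
    q=sel(565,640,-120,100,40,52,46 if n=="top" else None); rect(q,n+" fence")
    q=sel(400,470,130,215,62,80,70 if n=="top" else None); rect(q,n+" scraper top")
    q=sel(500,540,-100,100,40,50,None); rect(q,n+" jaw bar top")
    q=sel(380,480,200,330,100,500,None); print("cable?",len(q), q.min(0) if len(q) else 0, q.max(0) if len(q) else 0)
# blue of cable: any points height>25 near the scraper
P=cloud(F["top"]); 
for y in range(180,330,15):
    m=(P[...,0]>380)&(P[...,0]<490)&(P[...,1]>y)&(P[...,1]<=y+15); print(y,np.nanmax(P[m][:,2]).round())
# mark triangulation
o1,d1=ray(F["top"],[[240,224.5]]); o2,d2=ray(F["scene"],[[261,215]])
A=np.c_[d1[0],-d2[0]]; t=np.linalg.lstsq(A,o2-o1,rcond=None)[0]; print("mark tri",o1+t[0]*d1[0],o2+t[1]*d2[0])
ce={"top":[[239.5,224.8]],"scene":[[261,217]]}
for n,z in(("top",38),("scene",36)): print(n,plane(F[n],ce[n],z))
# full-res crops of mark/pointer region
a=F["top"]["pixels"][200:245,225:300]; b=F["scene"]["pixels"][185:235,240:320]
a=cv2.resize(a,(750,450)[:2] and (480,288),interpolation=cv2.INTER_NEAREST); b=cv2.resize(b,(480,300),interpolation=cv2.INTER_NEAREST)
cv2.imwrite("pics/crop1.png",cv2.cvtColor(np.vstack([a,b]),cv2.COLOR_RGB2BGR))
E
```

```text
top handle 78 [477.1   5.1] [39.3 13.5] 78.0 med z 92.0
top fence 311 [585.7 -16.2] [142.5  18.5] 78.1 med z 46.0
top scraper top 138 [434.5 169.5] [19.7 49.1] 86.5 med z 70.0
top jaw bar top 166 [516.8   1. ] [120.8  30.5] 78.3 med z 43.2
cable? 0 0 0
scene handle 83 [477.4   9. ] [39.3 14.8] 82.1 med z 90.6
scene fence 286 [586.9 -14.9] [145.6  22.2] 78.7 med z 45.5
scene scraper top 252 [435.8 173.2] [20.6 52.5] 86.8 med z 69.4
scene jaw bar top 135 [517.2  -1.3] [131.8  33.9] 79.0 med z 44.4
cable? 0 0 0
180 69.0
195 3.0
210 97.0
225 102.0
240 99.0
255 84.0
270 71.0
285 63.0
300 48.0
315 30.0
mark tri [463.75778187  76.18286197  41.17128201] [466.48682471  78.14842854  41.44298343]
top [[463.15974143  77.71134606  38.        ]]
scene [[467.61224127  76.66543387  36.        ]]
```

View pics/crop1.png

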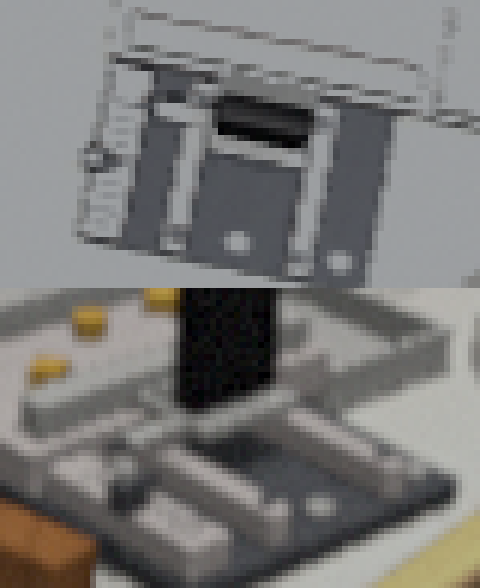

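Top crop: the rider is at (240,224.5) and the pointer arm tip is near (249,217). Bottom crop: the rider is at about (261,216). The cable arches close to the scraper, so I'll check clearance before going in.

```bash
python3 - <<'E'
from h import *
F={n:pickle.load(open(n+".pkl","rb")) for n in("top","scene")}
P=cloud(F["top"])
for x in range(360,560,20):
    m=(P[...,0]>x)&(P[...,0]<=x+20)&(P[...,1]>196)&(P[...,1]<330)&(P[...,2]>25); q=P[m]
    if len(q): i=q[:,1].argmin(); print(x,"min y",q[i].round(),"zmax",q[:,2].max().round())
print("pointer top",plane(F["top"],[[249.5,217.3]],35),"mark",plane(F["top"],[[240.2,224.5]],40))
print("turn for yaw: scraper",np.radians(86.6-90))
E
```

```text
360 min y [379. 294.  36.] zmax 45.0
380 min y [398. 279.  42.] zmax 54.0
400 min y [419. 264.  62.] zmax 68.0
420 min y [438. 251.  71.] zmax 76.0
440 min y [459. 238.  81.] zmax 87.0
460 min y [479. 229.  91.] zmax 97.0
480 min y [500. 220.  96.] zmax 106.0
500 min y [517. 213. 108.] zmax 113.0
520 min y [537. 206. 114.] zmax 124.0
540 min y [559. 199. 112.] zmax 126.0
pointer top [[484.01820069  49.73315354  35.        ]] mark [[463.83319071  75.67586824  40.        ]]
turn for yaw: scraper -0.0593411945678073
```

```bash
python3 -m inch '[[0,0,0.0395,0,0,0,0.4],[0,0,0.0395,0,0,0,0.4],[0,0,0.0395,0,0,0,0.4]]' 40
python3 -m inch '[[0,0,0,0.25,-0.97,0,0.4],[0,0,0,0.25,-0.97,0,0.4],[0,0,0,0.25,-0.97,0,0.4],[0,0,0,0.25,-0.97,0,0.4],[0,0,0,0.25,-0.97,0,0.4],[0,0,0,0.25,-0.97,0,0.4],[0,0,0,0.25,-0.97,0,0.4],[0,0,0,0.25,-0.97,0,0.4]]'
```

```text
clock: 0.35
eef_pos: [192.2, -594.4, 252.9]
tcp_rot: [-3.141, 0.0, -0.066]
contact_force: [0.5, 0.0, -0.1]
opening: 0.612
grasp_force: 0.0
clock: 1.02
eef_pos: [253.8, -402.6, 253.0]
tcp_rot: [-3.141, 0.0, -0.06]
contact_force: [-0.0, -0.5, 0.1]
opening: 0.598
grasp_force: 0.0
```

```bash
python3 -m inch '[[0,0,0,0.245,-0.97,0,0.4],[0,0,0,0.245,-0.97,0,0.4],[0,0,0,0.245,-0.97,0,0.4],[0,0,0,0.245,-0.97,0,0.4],[0,0,0,0.245,-0.97,0,0.4],[0,0,0,0.245,-0.97,0,0.4],[0,0,0,0.245,-0.97,0,0.4],[0,0,0,0.245,-0.97,0,0.4]]'
python3 -m inch '[[0,0,0,0.245,-0.97,0,0.4],[0,0,0,0.245,-0.97,0,0.4],[0,0,0,0.245,-0.97,0,0.4],[0,0,0,0.245,-0.97,0,0.4],[0,0,0,0.245,-0.97,0,0.4],[0,0,0,0.245,-0.97,0,0.4],[0,0,0,0.245,-0.97,0,0.4],[0,0,0,0.245,-0.97,0,0.4]]'
python3 -m inch '[[0,0,0,0.245,-0.97,0,0.4],[0,0,0,0.245,-0.97,0,0.4],[0,0,0,0.245,-0.97,0,0.4],[0,0,0,0.245,-0.97,0,0.4],[0,0,0,0.245,-0.97,0,0.4],[0,0,0,0.245,-0.97,0,0.4],[0,0,0,0.245,-0.97,0,0.4],[0,0,0,0,0,0,0.4]]'
```

```text
clock: 1.68
eef_pos: [314.2, -212.0, 253.2]
tcp_rot: [-3.141, 0.0, -0.06]
contact_force: [0.8, -0.3, 0.0]
opening: 0.597
grasp_force: 0.0
clock: 2.35
eef_pos: [374.6, -21.2, 253.2]
tcp_rot: [3.142, 0.0, -0.059]
contact_force: [0.9, -0.3, -0.5]
opening: 0.602
grasp_force: 0.0
clock: 3.02
eef_pos: [428.8, 147.6, 253.3]
tcp_rot: [-3.14, -0.001, -0.058]
contact_force: [1.0, -0.9, 0.1]
opening: 0.597
grasp_force: 0.0
```

```bash
python3 -m inch '[[0,0,0,0.19,-0.93,0,0.4],[0,0,0,0,0,1,0.4],[0,0,0,0,0,1,0.4],[0,0,0,0,0,1,0.4],[0,0,0,0,0,1,0.4],[0,0,0,0,0,1,0.4],[0,0,0,0,0,1,0.4],[0,0,0,0,0,1,0.4]]'
python3 -m inch '[[0,0,0,0,0,0.5,0.4],[0,0,0,0,0,0.5,0.4],[0,0,0,0,0,0,0.4]]'
python3 - <<'E'
from h import *
snap("scene","s1");
f=snap("top","t1")
a=cv2.imread("pics/s1.png")[150:300,150:350]; cv2.imwrite("pics/s1c.png",cv2.resize(a,None,fx=3.5,fy=3.5,interpolation=cv2.INTER_CUBIC))
E
```

```text
clock: 3.68
eef_pos: [433.3, 166.8, 77.2]
tcp_rot: [3.141, 0.0, -0.06]
contact_force: [0.2, -0.1, 0.1]
opening: 0.601
grasp_force: 0.0
clock: 3.93
eef_pos: [432.0, 166.3, 51.2]
tcp_rot: [3.14, 0.004, -0.06]
contact_force: [-0.9, -1.0, -0.5]
opening: 0.599
grasp_force: 0.0
```

View pics/s1c.png

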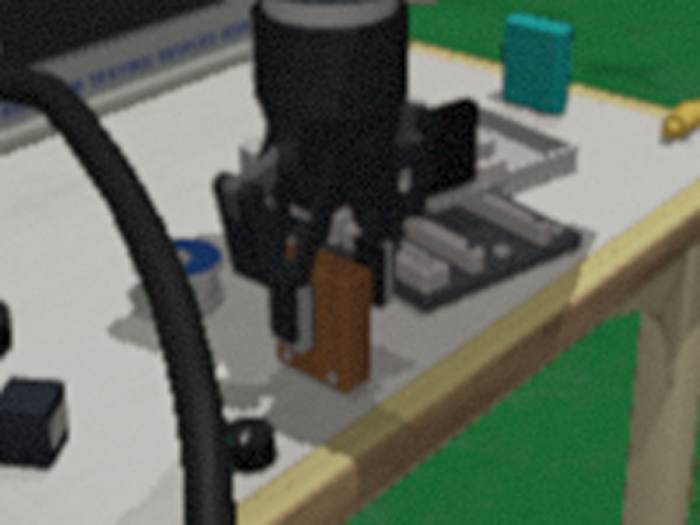

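The fingers straddle the brown block (about (320,315) in the crop), so I'll centre and close.

```bash
python3 -m inch '[[0,0,0,0.12,-0.14,0,0.4],[0,0,0,0,0,0,1],[0,0,0,0,0,0,1],[0,0,0,0,0,0,1],[0,0,0,0,0,0,1],[0,0,0,0,0,0,1],[0,0,0,0,0,0,1]]' 60
python3 -m inch '[[0,0,0,0,0,-0.4,1],[0,0,0,0,0,-1,1],[0,0,0,0,0,-1,1],[0,0,0,0,0,-1,1],[0,0,0,0,0,0,1]]'
```

```text
clock: 4.62
eef_pos: [437.5, 170.9, 54.1]
tcp_rot: [-3.141, -0.001, -0.059]
contact_force: [-0.3, 0.1, 5.7]
opening: 0.229
grasp_force: 58.5
clock: 5.03
eef_pos: [439.1, 171.5, 143.0]
tcp_rot: [-3.139, -0.006, -0.059]
contact_force: [1.4, 0.4, -0.4]
opening: 0.224
grasp_force: 58.6
```

```bash
python3 -m inch '[[0,0,0.024,0,0,0,1],[0,0,0.024,0,0,0,1],[0,0,0,0.82,0.52,0,1],[0,0,0,0.82,0.52,0,1],[0,0,0,0.82,0.52,0,1],[0,0,0,0.82,0.52,0,1],[0,0,0,0.82,0.52,0,1],[0,0,0,0.82,0.52,0,1]]'
python3 -m inch '[[0,0,0,0.82,0.52,0,1],[0,0,0,0,0,0,1],[0,0,0,0,0,0,1],[0,0,0,0,0,0,1]]'
python3 - <<'E'
from h import *
f=snap("top","t2"); g=snap("scene","s2")
a=f["pixels"][160:250,190:330]; b=g["pixels"][130:250,200:345]
a=cv2.resize(a,None,fx=4,fy=4,interpolation=cv2.INTER_CUBIC)[:,:560]; b=cv2.resize(b,(290,240),interpolation=cv2.INTER_CUBIC)
b=cv2.copyMakeBorder(b,0,0,0,270,cv2.BORDER_CONSTANT)
cv2.imwrite("pics/c2.png",cv2.cvtColor(np.vstack([a,b]),cv2.COLOR_RGB2BGR))
print(r.sense()["eef_pos"])
E
```

```text
clock: 5.7
eef_pos: [541.3, 67.7, 138.3]
tcp_rot: [3.141, 0.0, -0.21]
contact_force: [-0.2, 1.3, -0.7]
opening: 0.228
grasp_force: 58.7
clock: 6.03
eef_pos: [557.3, 51.8, 138.0]
tcp_rot: [3.141, 0.001, -0.211]
contact_force: [-0.3, -0.1, -1.2]
opening: 0.225
grasp_force: 58.7
[557.24148126  52.24154158 138.14680948]
```

View pics/c2.png

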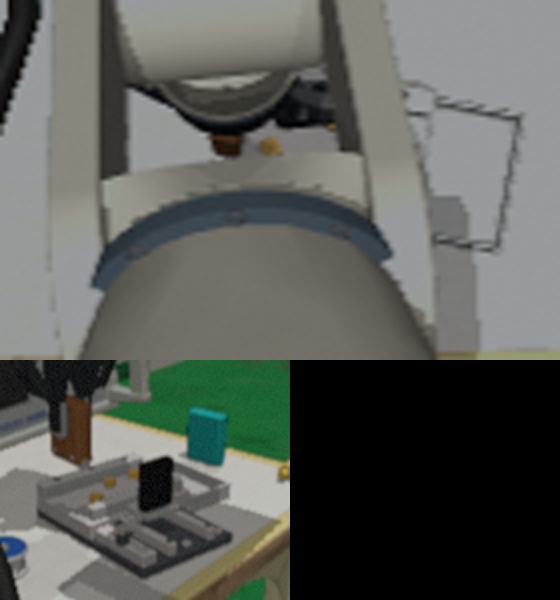

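The block hangs over the +y end of the bed (about (75,430) in the inset). I'll measure it in jig coordinates just above the fence.

```bash
python3 -m inch '[[0,0,0,0.15,0,0.6,1],[0,0,0,0,0,0.6,1],[0,0,0,0,0,0,1],[0,0,0,0,0,0,1]]'
cat >> h.py <<'E'
O=np.array([545.7,-7.7]); Rj=np.array([[.978,-.208],[.208,.978]])
def jig(p): return (np.asarray(p)[...,:2]-O)@Rj.T
def brown(f):
    P=cloud(f); hsv=cv2.cvtColor(f["pixels"],cv2.COLOR_RGB2HSV); H,S,V=[hsv[...,i].astype(int) for i in range(3)]
    m=(H<18)&(S>110)&(V>40)&(P[...,2]>20)&(P[...,2]<150)&(P[...,0]>400)
    return P[m]
E
python3 - <<'E'
from h import *
f=snap("scene"); q=brown(f); j=jig(q); print(len(q),r.sense()["eef_pos"].round(1),jig(r.sense()["eef_pos"]).round(1))
print("x 2,98%",np.percentile(j[:,0],[2,50,98]).round(1),"y",np.percentile(j[:,1],[2,50,98]).round(1),"z",np.percentile(q[:,2],[1,50,99]).round(1))
E
```

```text
clock: 6.47
eef_pos: [560.7, 51.4, 107.9]
tcp_rot: [3.141, 0.002, -0.209]
contact_force: [0.1, 1.0, -1.2]
opening: 0.226
grasp_force: 58.7
396 [561.4  51.4 108.5] [ 3.1 61.1]
x 2,98% [ -26.2  -20.6 1539.8] y [-102.5   68.8   73.6] z [ 63.9  95.  124.3]
```

```bash
python3 -m inch '[[0,0,0,0,0,0.46,1],[0,0,0,0,0,0.4,1],[0,0,0,0,0,0,1],[0,0,0,0,0,0,1]]'
python3 -m inch '[[0,0,0,0,0,0.06,1],[0,0,0,0,0,0,1],[0,0,0,0,0,0,1]]'
```

```text
clock: 6.85
eef_pos: [561.2, 50.9, 86.0]
tcp_rot: [3.141, 0.002, -0.21]
contact_force: [-0.2, -0.2, -1.4]
opening: 0.221
grasp_force: 58.7
clock: 7.1
eef_pos: [562.1, 50.9, 85.5]
tcp_rot: [-3.141, -0.0, -0.21]
contact_force: [1.1, -0.0, -0.5]
opening: 0.228
grasp_force: 58.7
```

```bash
for i in 1; do python3 -m inch '[[0,0,0,0,0,0.05,1],[0,0,0,0,0,0,1],[0,0,0,0,0,0,1]]'; done
python3 -m inch '[[0,0,0,0,0.15,0,1],[0,0,0,0,0.2,0,1],[0,0,0,0,0.2,0,1],[0,0,0,0,0.2,0,1],[0,0,0,0,0.2,0,1],[0,0,0,0,0.2,0,1],[0,0,0,0,0.2,0,1],[0,0,0,0,0.2,0,1]]'
```

```text
clock: 7.35
eef_pos: [562.0, 50.9, 84.1]
tcp_rot: [-3.142, -0.0, -0.21]
contact_force: [0.1, -0.3, -0.9]
opening: 0.226
grasp_force: 58.8
clock: 8.02
eef_pos: [553.8, 12.4, 84.1]
tcp_rot: [-3.141, -0.0, -0.21]
contact_force: [0.6, -0.0, -0.0]
opening: 0.225
grasp_force: 58.8
```

```bash
python3 -m inch '[[0,0,0,0,0.2,0,1],[0,0,0,0,0.2,0,1],[0,0,0,0,0.2,0,1],[0,0,0,0,0.2,0,1],[0,0,0,0,0.2,0,1],[0,0,0,0,0.2,0,1],[0,0,0,0,0.2,0,1],[0,0,0,0,0.2,0,1]]'
python3 - <<'E'
from h import *
g=snap("scene","s3")
b=g["pixels"][120:260,190:350]; cv2.imwrite("pics/c3.png",cv2.cvtColor(cv2.resize(b,None,fx=4,fy=4,interpolation=cv2.INTER_CUBIC),cv2.COLOR_RGB2BGR))
p=r.sense()["eef_pos"]; print(p,jig(p))
E
```

```text
clock: 8.68
eef_pos: [545.4, -26.5, 84.1]
tcp_rot: [-3.142, -0.0, -0.21]
contact_force: [0.5, 2.1, 0.5]
opening: 0.224
grasp_force: 59.0
[545.26333871 -27.23828995  84.11546435] [  3.63690957 -19.19927312]
```

View pics/c3.png

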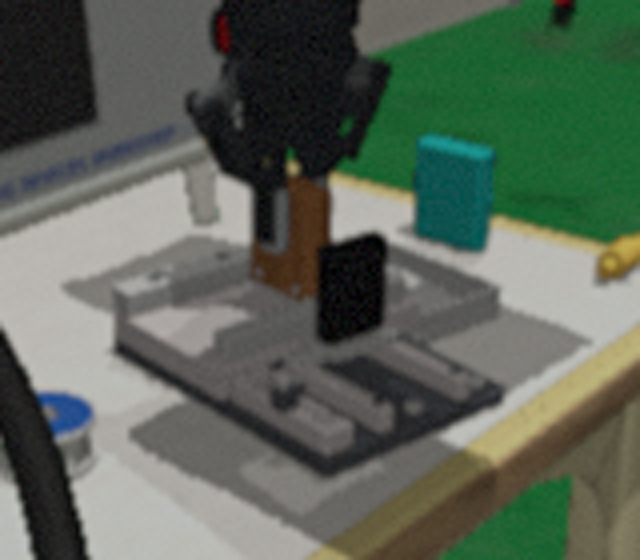

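The bed behind the block is clear and the offcuts are being pushed ahead of it, so I'll keep sweeping.

```bash
python3 -m inch '[[0,0,0,0,0.2,0,1],[0,0,0,0,0.2,0,1],[0,0,0,0,0.2,0,1],[0,0,0,0,0.2,0,1],[0,0,0,0,0.2,0,1],[0,0,0,0,0.2,0,1],[0,0,0,0,0.2,0,1],[0,0,0,0,0.2,0,1]]'
python3 -m inch '[[0,0,0,0,0.2,0,1],[0,0,0,0,0.2,0,1],[0,0,0,0,0.2,0,1],[0,0,0,0,0.2,0,1],[0,0,0,0,0.2,0,1],[0,0,0,0,0.2,0,1],[0,0,0,0,0.2,0,1],[0,0,0,0,0.2,0,1]]'
python3 -m inch '[[0,0,0,0,0,0,1],[0,0,0,0,0,-1,1],[0,0,0,0,0,-1,1],[0,0,0,0,0,-1,1],[0,0,0,0,-0.5,0,1],[0,0,0,0,-1,0,1],[0,0,0,0,-1,0,1],[0,0,0,0,-1,0,1]]'
python3 - <<'E'
from h import *
for n in("top","scene"):
    f=snap(n,n[0]+"4"); P=cloud(f); hsv=cv2.cvtColor(f["pixels"],cv2.COLOR_RGB2HSV); H,S,V=[hsv[...,i].astype(int) for i in range(3)]
    m=(H>=15)&(H<30)&(S>110)&(V>80)
    c,l,st,ce=cv2.connectedComponentsWithStats(m.astype(np.uint8))
    for i in range(1,c):
        q=np.nanmedian(P[l==i],0)
        if st[i,4]>2 and 400<q[0]<640 and -210<q[1]<100: print(n,st[i],q.round(),jig(q).round())
E
```

```text
clock: 9.4
eef_pos: [537.0, -65.7, 84.1]
tcp_rot: [-3.142, -0.0, -0.21]
contact_force: [-0.0, 2.2, 2.0]
opening: 0.228
grasp_force: 59.2
clock: 10.07
eef_pos: [528.3, -104.9, 83.8]
tcp_rot: [3.141, 0.001, -0.21]
contact_force: [0.1, 0.2, -0.8]
opening: 0.225
grasp_force: 58.8
clock: 10.73
eef_pos: [546.9, -17.6, 158.7]
tcp_rot: [-3.141, 0.0, -0.211]
contact_force: [0.7, -0.4, -1.3]
opening: 0.232
grasp_force: 58.8
top [296 195   4  14  31] [529. -87.  14.] [ -0. -81.]<stdin>:7: RuntimeWarning: All-NaN slice encountered
```

```bash
python3 - <<'E'
from h import *
a=cv2.imread("pics/t4.png")[165:235,240:340]; b=cv2.imread("pics/s4.png")[140:250,200:340]
cv2.imwrite("pics/c4.png",np.hstack([cv2.resize(a,(400,280),interpolation=cv2.INTER_NEAREST),cv2.resize(b,(356,280),interpolation=cv2.INTER_CUBIC)]))
f=pickle.load(open("top.pkl","rb")); P=cloud(f); print(jig(P[195:209,297]).round().tolist(),P[195:209,297,2].round())
E
```

```text
[[19.0, -77.0], [16.0, -77.0], [14.0, -78.0], [10.0, -79.0], [8.0, -79.0], [5.0, -80.0], [2.0, -80.0], [-1.0, -80.0], [-4.0, -81.0], [-7.0, -82.0], [-9.0, -82.0], [-12.0, -83.0], [-15.0, -83.0], [-18.0, -84.0]] [14. 15. 11. 15. 10. 15. 14. 17. 17. 14. 15. 15. 14. 15.]
```

View pics/c4.png

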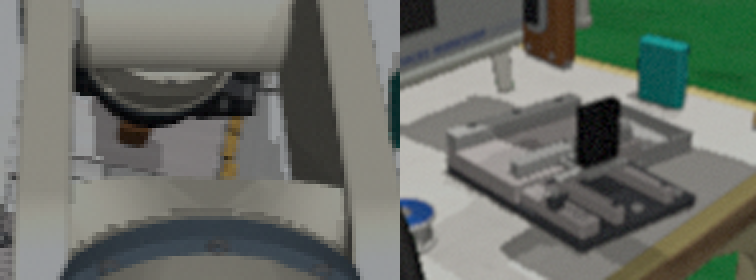

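All three offcuts are in a row in the tray (yellow at (230,145)) and the bed is empty, so the block goes back to its old place.

```bash
python3 -m inch '[[0,0,0,-0.735,-0.81,0,1],[0,0,0,-0.735,-0.81,0,1],[0,0,0,-0.735,-0.81,0,1],[0,0,0,-0.735,-0.81,0,1],[0,0,0,-0.735,-0.81,0,1],[0,0,0,-0.735,-0.81,0,1],[0,0,0,-0.735,-0.81,0,1],[0,0,0,-0.735,-0.81,0,1]]'
python3 -m inch '[[0,0,0,0,0,0,1],[0,0,0,0,0,0,1],[0,0,0,0,0,1,1],[0,0,0,0,0,1,1],[0,0,0,0,0,1,1],[0,0,0,0,0,0.5,1],[0,0,0,0,0,0,1],[0,0,0,0,0,0,1]]'
```

```text
clock: 11.5
eef_pos: [436.0, 171.1, 158.6]
tcp_rot: [3.141, 0.0, -0.21]
contact_force: [0.2, -0.2, -1.3]
opening: 0.225
grasp_force: 59.0
clock: 12.17
eef_pos: [437.0, 169.5, 71.0]
tcp_rot: [3.14, 0.001, -0.211]
contact_force: [0.4, 0.2, -0.4]
opening: 0.23
grasp_force: 59.1
```

```bash
python3 -m inch '[[0,0,0,0,0,0.3,1],[0,0,0,0,0,0.22,1],[0,0,0,0,0,0,1],[0,0,0,0,0,0,1]]'
python3 -m inch '[[0,0,0,0,0,0.1,1],[0,0,0,0,0,0,1],[0,0,0,0,0,0,1]]'
```

```text
clock: 12.5
eef_pos: [437.2, 170.3, 58.7]
tcp_rot: [-3.141, -0.0, -0.21]
contact_force: [0.6, 0.1, -1.3]
opening: 0.224
grasp_force: 59.1
clock: 12.75
eef_pos: [437.1, 170.4, 56.2]
tcp_rot: [-3.141, -0.0, -0.21]
contact_force: [-0.1, -0.1, -0.6]
opening: 0.23
grasp_force: 59.1
```

```bash
python3 -m inch '[[0,0,0,0,0,0.06,1],[0,0,0,0,0,0,1],[0,0,0,0,0,0,1]]'
python3 -m inch '[[0,0,0,0,0,0.05,1],[0,0,0,0,0,0,1],[0,0,0,0,0,0,1]]'
```

```text
clock: 13.0
eef_pos: [437.0, 170.3, 54.5]
tcp_rot: [3.142, 0.0, -0.21]
contact_force: [0.2, 0.2, -1.1]
opening: 0.228
grasp_force: 59.1
clock: 13.25
eef_pos: [437.1, 170.4, 54.1]
tcp_rot: [-3.141, -0.0, -0.21]
contact_force: [-3.8, -1.7, 14.0]
opening: 0.226
grasp_force: 61.0
```

Foot down at 14 N. I'll release and rise.

```bash
python3 -m inch '[[0,0,0,0,0,-0.01,1],[0,0,0,0,0,0,0.45],[0,0,0,0,0,0,0.45],[0,0,0,0,0,0,0.45],[0,0,0,0,0,0,0.45]]'
python3 -m inch '[[0,0,0,0,0,-0.3,0.45],[0,0,0,0,0,-0.6,0.45],[0,0,0,0,0,-1,0.45],[0,0,0,0,0,-1,0.45],[0,0,0,0,0,-1,0.45],[0,0,0,0,0,-1,0.45],[0,0,0,0,0,0,0.45],[0,0,0,0,0,0,0.45]]'
python3 - <<'E'
from h import *
q=brown(snap("scene")); q=q[q[:,0]<480]; print(len(q),np.percentile(q,[3,50,97],axis=0).round(),r.sense()["qpos"].round(2))
E
```

```text
clock: 13.67
eef_pos: [437.1, 170.4, 53.5]
tcp_rot: [3.142, 0.0, -0.21]
contact_force: [0.1, -0.4, -0.1]
opening: 0.552
grasp_force: 0.0
clock: 14.33
eef_pos: [437.9, 170.7, 177.7]
tcp_rot: [-3.14, -0.003, -0.21]
contact_force: [-0.0, 0.7, 0.3]
opening: 0.545
grasp_force: 0.0
704 [[410. 167.  22.]
 [427. 181.  52.]
 [456. 186.  71.]] [0.37 0.21 2.03 0.   0.9  2.15]
```

```bash
python3 -m inch '[[0,0,-0.0385,0,0,0,0.45],[0,0,-0.0385,0,0,0,0.45],[0,0,-0.0385,0,0,0,0.45],[0,0,-0.0385,0,0,0,0.45],[0,0,-0.0385,0,0,0,0.45],[0,0,-0.0385,0,0,0,0.45],[0,0,-0.0385,0,0,0,0.45],[0,0,-0.0385,0,0,0,0.45]]'
python3 -m inch '[[0,0,-0.0385,0,0,0,0.45],[0,0,-0.0385,0,0,0,0.45],[0,0,-0.0385,0,0,0,0.45],[0,0,-0.0385,0,0,0,0.45],[0,0,-0.0385,0,0,0,0.45],[0,0,0,0,0,0,0.45]]'
python3 -m inch '[[0,0,0,-0.87,0.415,0,0.45],[0,0,0,-0.87,0.415,0,0.45],[0,0,0,-0.87,0.415,0,0.45],[0,0,0,-0.87,0.415,0,0.45],[0,0,0,-0.87,0.415,0,0.45],[0,0,0,-0.87,0.415,0,0.45],[0,0,0,-0.87,0.415,0,0.45],[0,0,0,0,0,0,0.45]]'
```

```text
clock: 15.05
eef_pos: [436.2, 170.0, 174.7]
tcp_rot: [-3.141, 0.003, 0.763]
contact_force: [1.0, 0.2, 0.1]
opening: 0.548
grasp_force: 0.0
clock: 15.55
eef_pos: [436.2, 170.0, 174.8]
tcp_rot: [-3.139, 0.001, 1.368]
contact_force: [-0.1, 0.0, -0.1]
opening: 0.551
grasp_force: 0.0
clock: 16.22
eef_pos: [476.9, 3.4, 175.3]
tcp_rot: [-3.141, 0.001, 1.356]
contact_force: [0.4, -0.2, 0.6]
opening: 0.549
grasp_force: 0.0
```

```bash
python3 -m inch '[[0,0,0,0.12,0,1,0.45],[0,0,0,0,0,1,0.45],[0,0,0,0,0,1,0.45],[0,0,0,0,0,0.5,0.45],[0,0,0,0,0,0.5,0.45],[0,0,0,0,0,0,0.45],[0,0,0,0,0,0,0.45]]'
python3 -m inch '[[0,0,0,0,0,0,0.7],[0,0,0,0,0,0,0.9],[0,0,0,0,0,0,1],[0,0,0,0,0,0,1],[0,0,0,0,0,0,1],[0,0,0,0,0,0,1],[0,0,0,0,0,0,1],[0,0,0,0,0,0,1]]' 80
```

```text
clock: 16.8
eef_pos: [476.2, 9.5, 75.2]
tcp_rot: [-3.139, 0.001, 1.36]
contact_force: [-0.5, -0.1, -0.1]
opening: 0.549
grasp_force: 0.0
clock: 17.47
eef_pos: [478.6, 9.2, 77.0]
tcp_rot: [3.139, -0.001, 1.362]
contact_force: [2.7, -1.2, 7.0]
opening: 0.151
grasp_force: 79.1
```

```bash
python3 - <<'E'
from h import *
snap("scene","s5"); print(jig(r.sense()["eef_pos"]))
E
python3 -m inch '[[0,0,0,0,-0.25,0,1],[0,0,0,0,-0.25,0,1],[0,0,0,0,-0.25,0,1],[0,0,0,0,-0.25,0,1],[0,0,0,0,0,0,1],[0,0,0,0,0,0,1],[0,0,0,0,0,0,1]]'
python3 - <<'E'
from h import *
snap("scene","s6"); snap("top","t6");p=r.sense()["eef_pos"]; print(p,jig(p))
A=[cv2.resize(cv2.imread(f"pics/{n}.png")[190:235,235:300],(390,270),interpolation=cv2.INTER_CUBIC) for n in("s5","s6")]
B=[cv2.resize(cv2.imread(f"pics/{n}.png")[200:245,225:290],(390,270),interpolation=cv2.INTER_CUBIC) for n in("t6","top0")]
cv2.imwrite("pics/c6.png",np.vstack([np.hstack(A),np.hstack(B)]))
E
```

```text
[-69.18905714   2.57735371]
clock: 18.1
eef_pos: [455.0, 14.2, 77.0]
tcp_rot: [3.137, -0.001, 1.362]
contact_force: [6.9, -4.1, 1.2]
opening: 0.153
grasp_force: 79.2
[455.07879536  14.15004283  76.99298663] [-93.17234705   2.52013132]
```

View pics/c6.png

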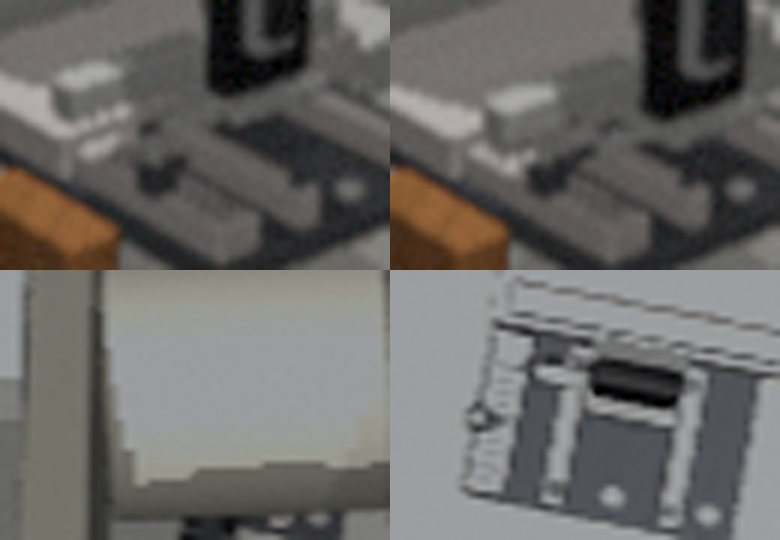

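The scene crop (s6) shows the pointer arm almost beside the dark rider (about (262,218) in full-frame pixels). I'll refine the rider position from dark-pixel centroids in the initial views.

```bash
python3 - <<'E'
from h import *
F={"top":pickle.load(open("top.pkl","rb")),"scene":pickle.load(open("scene.pkl","rb"))}
t=cv2.imread("pics/top0.png",0).astype(int); s=cv2.imread("pics/scene0.png",0).astype(int); s6=cv2.imread("pics/s6.png",0).astype(int)
print(t[213:232,234:256]); print(s[206:226,252:272]);print(s6[206:226,252:276])
def tri(a,b):
    o1,d1=ray(F["top"],[a]); o2,d2=ray(F["scene"],[b]); k=np.linalg.lstsq(np.c_[d1[0],-d2[0]],o2-o1,rcond=None)[0]; p=(o1+k[0]*d1[0]+o2+k[1]*d2[0])/2; return p.round(1),jig(p).round(1)
for z in(32,38,42): print(z,jig(plane(F["top"],[[240.2,224.6]],z)).round(1),jig(plane(F["scene"],[[262,216]],z)).round(1))
print(tri([240.2,224.6],[262,216]))
E
```

```text
[[157 157 157 156 157 157 157 132 126 157 157 158 157 156 131  81  82  81
   80  80  86 131]
 [157 158 157 157 157 158 145 123 140 157 157 158 158 141  92  67  70  50
   51  66  98 105]
 [157 157 158 157 157 158 145 131 139 140 149 157 147 109  56  74  79  45
   44  52 107 119]
 [157 158 158 157 158 157 128 121 157 150 140 127 105  85  71 126 157 157
  157 145 126 109]
 [157 158 158 156 158 157 132 124 158 157 157 157 156 126  52 120 157 157
  157 157 157 152]
 [157 157 157 158 157 157 133 126 150 139 140 149 156 130  68  73  93 122
  147 157 156 153]
 [158 158 157 158 157 144 119 136 157 157 157 158 141  99  71  70  71  70
   70  73 113 134]
 [157 157 157 157 156 134 126 156 150 140 140 149 132  77  80  80  80  81
   76 117 152 156]
 [157 157 157 158 157 128 117 157 158 157 157 158 129  68  80  81  81  81
   69 119 156 157]
 [157 157 158 158 134  71  97 143 151 133 140 158 128  62  81  81  81  82
   77 125 156 157]
 [158 157 157 135  95 105 100  91 130 157 157 157 132  81  80  81  81  81
   81 127 157 154]
 [157 157 158 139 134 157 131  61  73 100 125 131 102  79  81  80  80  81
   
[... 3850 characters left out ...]
74  66
   72  75  82  91  88  88]
 [ 86  88  89  87  92  77  58  41  36  39  48  51  64  82  81  86  88  76
   73  67  73  75  84  88]
 [ 72  85  87  88  90  86  73  61  51  55  69  79  84  85  80  82  81  81
   82  77  66  64  72  80]
 [ 59  70  78  85  88  91  90  83  75  76  90  93  96  91  88  87  81  81
   82  80  71  65  64  66]
 [ 52  58  56  72  82  89  88  89  87  90  91  95  95  95  96  91  82  82
   82  80  74  74  77  71]
 [ 48  41  40  50  60  78  81  86  88  88  92  88  90  95  98  93  91  87
   83  84  80  85  88  90]]
32 [[-97.2  64.9]] [[-85.8  56.9]]
38 [[-97.6  64.6]] [[-94.8  64.4]]
42 [[-97.8  64.3]] [[-100.8   69.4]]
(array([464.3,  76.2,  39. ]), array([-97. ,  65.2]))
```

```bash
python3 - <<'E'
from h import *
def proj(f,x,y,z):
    w=np.array([*(O+np.array([x,y])@Rj),z]); T=np.linalg.inv(np.array(f["cam_to_world"])); R,t=T[:3,:3],T[:3,3]
    return cv2.projectPoints(w.reshape(1,3),cv2.Rodrigues(R)[0],t,K(f),np.array(f["dist"],float))[0].ravel().round(1)
s=pickle.load(open("scene.pkl","rb"));t=pickle.load(open("top.pkl","rb"))
for f in(s,t):
    print("rider centre",proj(f,-97,66,32),"top",proj(f,-97,66,38),"tip rest",proj(f,-70,55,34),"arm y40 rest",proj(f,-70,40,34),"tip now",proj(f,-94,55,34),"y40 now",proj(f,-94,40,34),"tip at -97",proj(f,-97,55,34), "handle bottom corners now",proj(f,-101,21,37),proj(f,-101,-21,37))
E
```

```text
rider centre [262.1 219.3] top [262.1 216.6] tip rest [257.8 212.1] arm y40 rest [263.4 210.1] tip now [265.3 216.3] y40 now [270.9 214.2] tip at -97 [266.3 216.8] handle bottom corners now [280.1 211.5] [294.9 205.9]
rider centre [239.8 224.4] top [239.7 224.3] tip rest [245.6 215.7] arm y40 rest [250.8 216.8] tip now [243.9 224.1] y40 now [249.1 225.2] tip at -97 [243.7 225.2] handle bottom corners now [255.3 228.9] [270.2 231.9]
```

Everything agrees on about 26.5–27 mm of travel. It has moved 24.0 so far, so 2.7 mm more.

```bash
python3 -m inch '[[0,0,0,0,-0.11,0,1],[0,0,0,0,0,0,1],[0,0,0,0,0,0,1],[0,0,0,0,0,0,1],[0,0,0,0,0,0,1],[0,0,0,0,0,0,1]]'
python3 - <<'E'
from h import *
p=r.sense()["eef_pos"]; print(p,jig(p)+[69.19,0])
g=snap("scene","s7"); b=g["pixels"][150:270,190:350]; cv2.imwrite("pics/c7.png",cv2.cvtColor(cv2.resize(b,None,fx=5,fy=5,interpolation=cv2.INTER_CUBIC),cv2.COLOR_RGB2BGR))
E
```

```text
clock: 18.7
eef_pos: [452.6, 14.7, 77.0]
tcp_rot: [3.137, -0.001, 1.362]
contact_force: [8.1, -5.1, 1.5]
opening: 0.152
grasp_force: 79.5
[452.55634042  14.67914353  76.98633966] [-26.55936092   2.51292118]
```

View pics/c7.png

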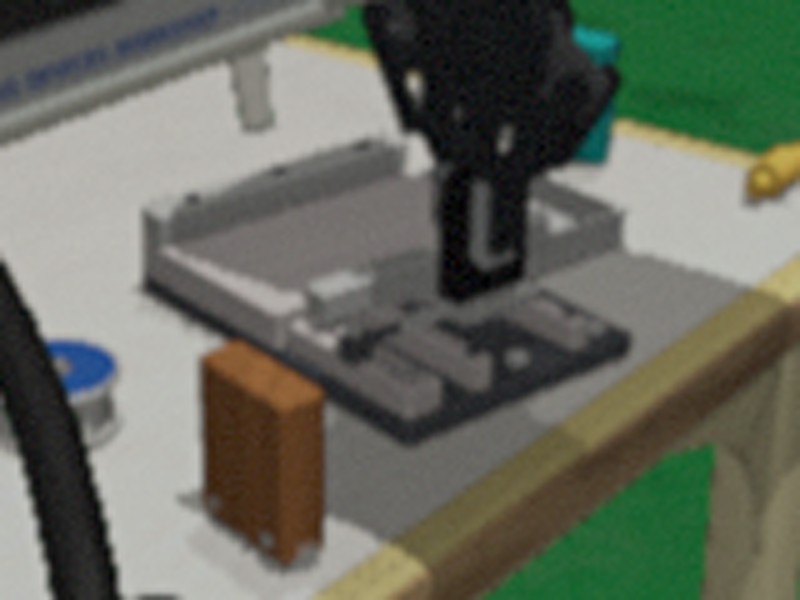

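The pointer arm runs level into the rider (about (365,338)), and the scraper stands clear on the bench. Handing in.

```bash
python3 -c "
from rig import r
print(r.sign_off())"
```

```text
the job is handed in; nothing more can be done
None
```

The job is handed in (no verdict came back): all three offcuts were swept into the tray with the block, the scraper stands on the bench clear of the jig, and the gripper still holds the jaw at 26.6 mm of travel against a mark I measured at about 26.5–27 mm.

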